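# Put the drained water pots away in a mouth-down stack

## Robot

A 7-joint arm with a two-finger parallel gripper is mounted at the origin on the work surface. World frame = base frame: x ahead of the robot, y to its left, z up, the work surface at z = 0. Lengths are in mm, angles in rad, forces in N, time in s.
With the tool pointing down it reaches from about 425 to 875 mm from the base axis. Payload 8.4 kg.
Tool frame: the origin (TCP) lies on the centre line of the jaws, within the pads' length; the fingertips stand 22 mm ahead of it and the grasp point (between the pads) lies 3 mm ahead of it (bot.finger_overhang is the distance from the TCP to the fingertips, in mm); z points along the fingers, y is the line along which they close (so a half turn about z gives the same grasp; the last joint's range is limited). The gripper opens to 87 mm and grips with 3 to 60 N. Pads are 19 mm wide; open, the fingers measure 117 mm over their backs; the gripper's body (75 mm by 190 mm) begins 51 mm behind the grasp point.
Start: joints at [-1.381, 0.333, 0.04, 1.465, -0.013, 1.343, -0.059], TCP at [185.123, 623.052, 244.546] pointing down, gripper open.
Joint ranges: [-2.58, 2.58], [-0.38, 2.09], [-1.3, 1.39], [0.25, 2.4], [-1.5, 4.64], [0.08, 2.09], [-2.65, 2.65]. Speed limits (rad/s): [2.22, 2.22, 2.79, 2.79, 3.14, 3.14, 3.14].

## Interface

Orientations are given as a 3x3 rotation matrix whose columns are the frame's x, y, z axes.
In Python, from cell import bot gives the robot as it stands.
- The arm moves only by the tool play_rows, never from a script. Its argument "targets" is a list of rows, each an object with "dp": the shift along the tool's x, y, z in m, a list of three; "angular": the turn, a rotation vector about the tool's x, y, z in degrees, a list of three; "hand": the opening in per cent of the stroke, from 0 (shut) to 100 (fully open). In form: [{"dp": [tx, ty, tz], "angular": [wx, wy, wz], "hand": hand}, ...]. A call has 1 to 12 rows; each row is the pose to reach, as a shift and turn from the pose commanded when the call began, along the tool's axes at that moment; what a row does not reach only later rows make up. A row lasts 1/12 s, in which the tool goes at most 41.7 mm and 7.16 degrees, less where a joint would pass 70% of its speed; a pose out of reach is approached as far as the arm can. A call with a gripper value outside its range is refused whole. The fingers move at their own pace and stop on an object; "squeeze" is the grip in N (left out, the last holds). Time passes only in rows, so rows that repeat a pose let the fingers close. It gives the time, the measured TCP pose, the force, the opening and the grip force at its end, in the units of the state.
- bot.read_state(): the state, without advancing time (a new reading comes with each control period).
- bot.get_image(name): name is "scene" or "top" or "wrist"; returns the picture (420x560x3 uint8, red, green, blue); there is no depth.
- bot.get_calibration(name): a dict with "fx", "fy", "cx", "cy" (pixels), "extrinsics" (4x4, takes a point from camera to world coordinates). Camera axes: x right, y down, z forward; pixel columns grow to the right and rows downward; lengths in mm; the calibration is good to about 2 mm. The wrist camera is an equidistant fisheye: a pixel r from the principal point sees the ray r / f radians off the axis. A picture is of the moment at which its call begins: read the wrist's pose just before it. get_calibration takes no time and is no camera call; for the wrist camera it gives the pose at the moment of the call.
- bot.sign_off(): hands the job in; it is judged then, once.
The state is a dict: "t": time; "joints": joint angles; "joint_vel": joint speeds; "joint_efforts": joint torques, N m; "tcp_pos": TCP position; "tcp_rot": TCP orientation; "ft_force": force on the tool from outside, world axes, zero at the start; "torque": the same for the moment, N m; "finger_gap": finger opening in mm; "gripper_force": force on a finger pad.
Only numpy, scipy, OpenCV 4.12 (cv2) and the standard library are available. Lean on these libraries where they do the work, as an engineer would, in place of code of your own. Each camera call takes 0.05 s, during which the arm holds its last target. There are 200 camera calls.

## Task

The class is over and the water pots have drained: lift the two straight pots without a handle off the dowels of the sloping draining board and stack them, mouth down, on the pot that already stands mouth down on the tray, so that all three make one straight column with each rim sitting squarely all round on the foot ring below. They are glazed stoneware and chip, so set each one down gently rather than dropping or knocking it. Leave the tray pot standing where it is, and leave the mug on its dowel, the glue bottle and the brush jar alone.

Things in the scene. Friction and masses are not known exactly. Their poses are not given: they have to be found in the camera images.
- pot_a_center (a point): One of two identical white water pots on the draining board: straight cylinder 58 mm across, 78 mm high, wall 5 mm, no handle, about 0.15 kg, mouth down over a dowel, rim flat on the board, so its axis leans 30 degrees from vertical, closed end up and towards the robot. The point: its centre, on the axis, 39 mm from either end. z points from mouth to closed end (straight up = upright, mouth down).
- pot_b_center (a point): The other water pot on the draining board, identical (point and axes as for pot_a); either may be taken first. The closed end of every pot has a raised foot ring as wide as the rim, 58 mm across and 5 mm broad, the bottom inside it 4 mm lower. Stacked, rim on foot ring, the centres are 78 mm apart; the pots do not nest, and rims more than about 4 mm off centre rock or tip.
- tray_pot_center (a point): The third water pot, identical, loose, standing mouth down on the floor of the low storage tray (6 mm above the table): the foot of the column. The point is its centre, half-way up; z points up to its foot ring, which is 39 mm above the point.
- rack: Draining board, fixed, 350 mm wide, 130 mm long, sloping 30 degrees. Origin at table level under its middle; x is level, from the low edge (robot side) to the high edge; y along the row. Three dowels 115 mm apart stand square to it, 14 mm thick, 55 mm long: pots and mug hang on them, in any order; draw a pot over 55 mm along its axis to clear. Board face 114 mm high mid-way; 12 mm strip on low edge.
- mug_center (a point): A white mug of about the pots' size, mouth down on the remaining dowel: 56 mm across, 88 mm high, told by its loop handle, which stands out 32 mm from its side towards the high edge of the board. Stays there. The point is its centre, half-way up.
- tray: Low wooden storage tray, 240 by 280 mm, rim 20 mm high, floor 6 mm thick. The origin is at table level under its middle; x and y run along its sides. Fixed.
- glue_center (a point): Glue bottle standing on the table near the tray and the rack, 50 mm across, 136 mm high. Not part of the job. Its point is on the axis 65 mm above the table.
- brush_jar_center (a point): Glass jar with brushes standing on the table beside the tray, 64 mm across, the brushes reach about 190 mm above the table. Not part of the job. Its point is on the axis 50 mm above the table.

How it is judged (in metres and radians):
On the way:
1. one of the rack's pots stands mouth down on the tray pot, rim on foot ring, let go (((horizontal distance between pot_a_center and tray_pot_center below 0.005 m and z of pot_a_center in the frame of tray_pot_center between 0.0755 and 0.0805 m and angle between pot_a_center's own z axis and vertical below 0.035 rad and contact force between the fingers and pot_a below 0.05 N) or (horizontal distance between pot_b_center and tray_pot_center below 0.005 m and z of pot_b_center in the frame of tray_pot_center between 0.0755 and 0.0805 m and angle between pot_b_center's own z axis and vertical below 0.035 rad and contact force between the fingers and pot_b below 0.05 N))), for 0.2 s.
At the end, for the whole second after the job is handed in: Both board pots stand in one column on the tray pot, in either order, all mouth down and upright within 2 degrees: each centre within 5 mm of the one below in plan and 75.5 to 80.5 mm above it. Tray pot, mug, glue bottle and brush jar each within 20 mm of their start. All released and at rest (((horizontal distance between pot_a_center and tray_pot_center below 0.005 m and z of pot_a_center in the frame of tray_pot_center between 0.0755 and 0.0805 m and angle between each of pot_a_center, pot_b_center's own z axis and vertical below 0.035 rad and horizontal distance between pot_b_center and pot_a_center below 0.005 m and z of pot_b_center in the frame of pot_a_center between 0.0755 and 0.0805 m) or (horizontal distance between pot_b_center and tray_pot_center below 0.005 m and z of pot_b_center in the frame of tray_pot_center between 0.0755 and 0.0805 m and angle between each of pot_b_center, pot_a_center's own z axis and vertical below 0.035 rad and horizontal distance between pot_a_center and pot_b_center below 0.005 m and z of pot_a_center in the frame of pot_b_center between 0.0755 and 0.0805 m)) and angle between tray_pot_center's own z axis and vertical below 0.035 rad and distance of each of tray_pot_center, mug_center, glue_center, brush_jar_center from where it was at the start of the episode below 0.02 m and linear speed of each of pot_a, pot_b, tray_pot below 0.01 m/s and contact force between the fingers and pot_a below 0.05 N and contact force between the fingers and pot_b below 0.05 N and contact force between the fingers and tray_pot below 0.05 N); the robot touches nothing.
It fails at once if a pot falls or is dropped (moves faster than 0.4 m/s while not held) ((contact force between the fingers and pot_a below 0.05 N and linear speed of pot_a above 0.4 m/s) or (contact force between the fingers and pot_b below 0.05 N and linear speed of pot_b above 0.4 m/s) or (contact force between the fingers and tray_pot below 0.05 N and linear speed of tray_pot above 0.4 m/s)).
It fails at once if pots are knocked together or pressed on one another with more than 30 N (contact force between any of pot_a, pot_b and tray_pot above 30 N or contact force between pot_a and pot_b above 30 N).
It fails at once if the tray pot is shifted by more than 20 mm (distance of tray_pot_center from where it was at the start of the episode above 0.02 m).
It fails at once if the mug, the glue bottle or the brush jar is shifted by more than 20 mm (distance of any of mug_center, glue_center, brush_jar_center from where it was at the start of the episode above 0.02 m).
It also fails if it takes over 62 s, if anything falls off the work surface, if the arm or the gripper's body presses on something with over 40 N, if the wrist force passes 120 N, or if a joint passes its speed limit or range.

## Working session

There is one attempt and no reset: what is moved stays moved. The work goes in short steps, Python scripts to look and compute and a tool call to move; the robot and the scene stay as the last step left them, time stands still between calls to the robot, and variables do not carry over. Pictures are saved under pics/ and viewed, at most 10 in all, crops included, and the job is handed in when it is done.

Besides the shell and the picture viewer there is one more tool, called after ">>>" as name(argument=value, ...) on one line, values as JSON. play_rows: Moves the arm, as the interface text tells. Its arguments: {"type":"object","properties":{"targets":{"type":"array"},"squeeze":{"type":"number"}},"required":["targets"]}

```bash
mkdir -p pics; ls; python3 - <<'E'
from cell import bot
import cv2,numpy as np
np.set_printoptions(precision=3,suppress=True)
for n in("scene","top"):
    im=bot.get_image(n); cv2.imwrite(f"pics/{n}0.png",cv2.resize(im[:,:,::-1],None,fx=1.42,fy=1.42,interpolation=cv2.INTER_CUBIC))
    cv2.imwrite(f"{n}0_raw.png",im[:,:,::-1])
    c=bot.get_calibration(n);print(n,c)
s=bot.read_state();print(s)
E
```

```text
pics
scene {'fx': 457.49683069347765, 'fy': 457.49683069347765, 'cx': 282.0819223184229, 'cy': 206.4990758243143, 'extrinsics': array([[   0.214,    0.693,   -0.689, 1361.159],
       [   0.977,   -0.14 ,    0.163, -245.186],
       [   0.016,   -0.707,   -0.707,  951.778],
       [   0.   ,    0.   ,    0.   ,    1.   ]])}
top {'fx': 403.89469171966266, 'fy': 403.89469171966266, 'cx': 285.5335268182648, 'cy': 213.60974840209133, 'extrinsics': array([[  -0.013,   -0.987,    0.159,  356.353],
       [  -1.   ,    0.012,   -0.009,  -60.627],
       [   0.007,   -0.159,   -0.987, 1375.164],
       [   0.   ,    0.   ,    0.   ,    1.   ]])}
{'t': 0.1, 'joints': array([-1.381,  0.334,  0.04 ,  1.466, -0.013,  1.343, -0.058]), 'joint_vel': array([ 0.002, -0.001, -0.   , -0.003, -0.   , -0.001, -0.001]), 'joint_efforts': array([  0.005, -65.781,   1.341, -40.471,  -0.06 ,   0.041,   0.   ]), 'tcp_pos': array([185.025, 622.691, 243.73 ]), 'tcp_rot': array([[-0.959,  0.285, -0.   ],
       [ 0.285,  0.959, -0.001],
       [-0.   , -0.001, -1.   ]]), 'ft_force': array([-0.279, -0.376,  0.306]), 'torque': array([0.005, 0.031, 0.028]), 'gripper_force': 0.0, 'finger_gap': 86.6898232663212}
```

View pics/scene0.png

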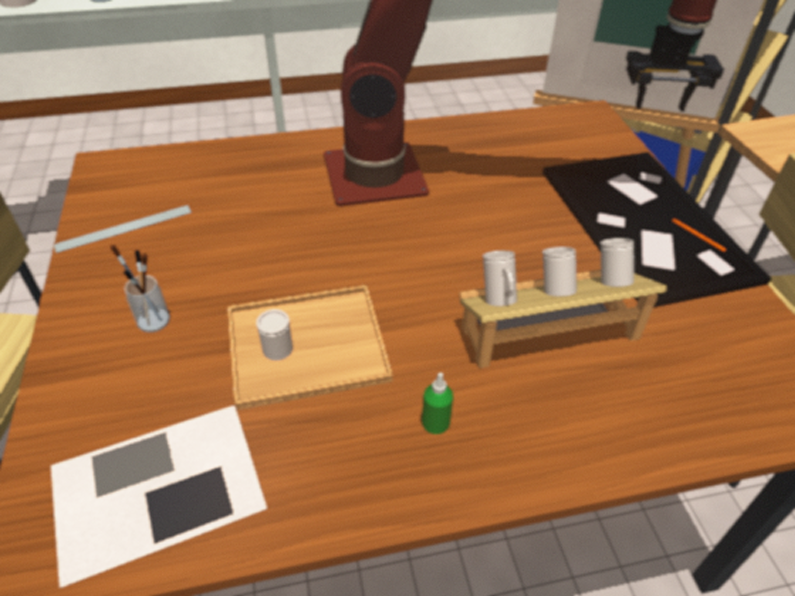

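View pics/top0.png

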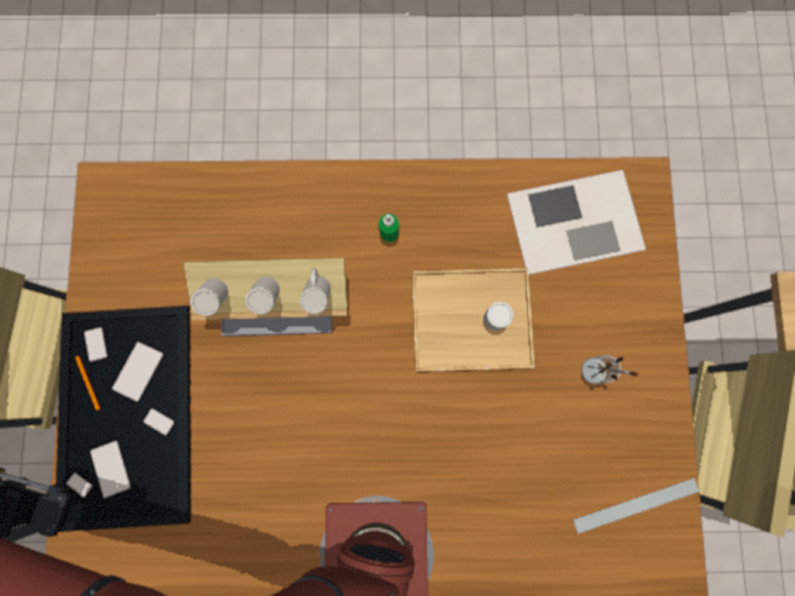

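The scene view shows the mug (with its handle) as the rack piece nearest the tray, at about (500,278), and the two pots at (560,270) and (617,262). The tray pot is at (275,335). I'll enlarge these for measuring.

```bash
python3 - <<'E'
import cv2,numpy as np
def crop(n,x,y,w,h,s):
    im=cv2.imread(f"{n}0_raw.png")[y:y+h,x:x+w]; im=cv2.resize(im,None,fx=s,fy=s,interpolation=cv2.INTER_CUBIC)
    for i in range(0,w,10):
        cv2.line(im,(i*s,0),(i*s,6),(0,0,255),1); cv2.putText(im,str(x+i),(i*s,16),0,.35,(0,0,255),1)
    for i in range(0,h,10):
        cv2.line(im,(0,i*s),(6,i*s),(0,0,255),1); cv2.putText(im,str(y+i),(8,i*s+4),0,.35,(0,0,255),1)
    return im
out=np.zeros((600,800,3),np.uint8)
def put(im,x,y): im=im[:600-y,:800-x]; out[y:y+im.shape[0],x:x+im.shape[1]]=im
put(crop("top",128,180,120,50,6),0,0)   # 720x300
put(crop("scene",370,160,85,55,6),0,305) #510x330
put(crop("top",335,208,30,28,6),515,305)
put(crop("scene",175,212,35,45,6),515,305+170)
put(crop("scene",175,212,35,45,6)[:295],0,0) if 0 else None
put(cv2.resize(crop("scene",175,212,35,45,6),(0,0),fx=1,fy=1)[:],0,0) if 0 else None
out[305:600,700:800]=0
cv2.imwrite("pics/crop1.png",out)
E
```

```text
(no output)
```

View pics/crop1.png

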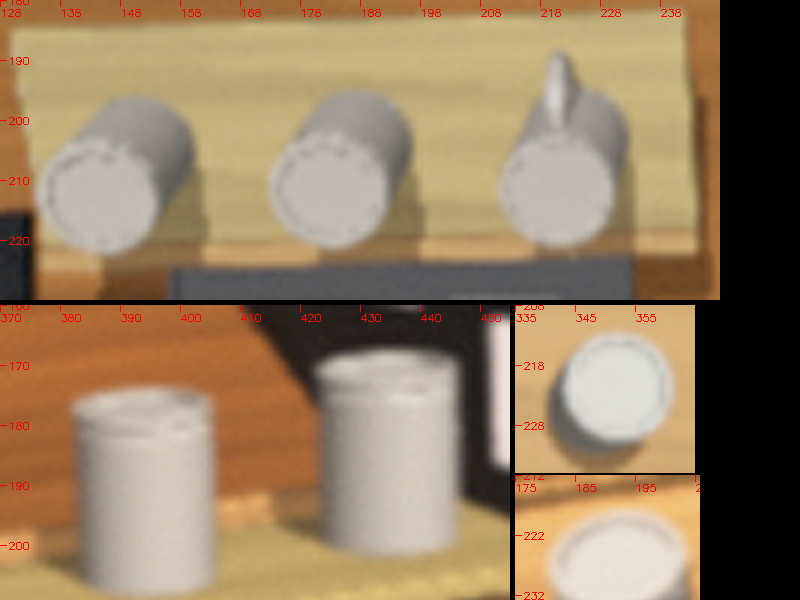

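```bash
cat > h.py <<'E'
import numpy as np
from cell import bot
np.set_printoptions(precision=3,suppress=True)
def ray(n,u,v,c=None):
    c=c or bot.get_calibration(n);E=c["extrinsics"]
    x=(u-c["cx"])/c["fx"];y=(v-c["cy"])/c["fy"]
    if n=="wrist":
        r=np.hypot(x,y);d=np.array([x/r*np.sin(r),y/r*np.sin(r),np.cos(r)])
    else: d=np.array([x,y,1.])
    d=E[:3,:3]@d;return E[:3,3],d/np.linalg.norm(d)
def plane(n,u,v,z,c=None):
    o,d=ray(n,u,v,c);return o+d*(z-o[2])/d[2]
def tri(rs):
    A=sum(np.eye(3)-np.outer(d,d) for o,d in rs);b=sum((np.eye(3)-np.outer(d,d))@o for o,d in rs)
    p=np.linalg.solve(A,b);return p,[np.linalg.norm((np.eye(3)-np.outer(d,d))@(p-o)) for o,d in rs]
E
python3 - <<'E'
from h import *
for nm,t,s,z in (("pot1",(144.2,212.1),(434.2,170),181.6),("pot2",(182.6,211.4),(393.4,176.2),181.6),("mug",(220.6,211.2),None,190),("tray",(351.7,221.2),(191.6,226.5),84)):
    print(nm,plane("top",*t,z),(plane("scene",*s,z),tri([ray("top",*t),ray("scene",*s)])) if s else "")
# rack base corners: board corners
for p in ((130,185),(242,182),(244,222),(134.5,225)): print("board",[plane("top",*p,z) for z in(81,146)])
E
```

```text
pot1 [558.4   350.639 181.6  ] (array([557.712, 350.474, 181.6  ]), (array([558.245, 350.279, 182.121]), [np.float64(0.17993999501291508), np.float64(0.17993999501292673)]))
pot2 [559.15  236.181 181.6  ] (array([559.853, 235.927, 181.6  ]), (array([559.244, 236.31 , 181.015]), [np.float64(0.01606325845710687), np.float64(0.016063258457150703)]))
mug [556.976 121.39  190.   ] 
tray [ 537.077 -285.97    84.   ] (array([ 540.518, -287.95 ,   84.   ]), (array([ 537.485, -287.35 ,   80.579]), [np.float64(0.7770285725103535), np.float64(0.7770285725104317)]))
board [array([665.968, 435.495,  81.   ]), array([650.417, 410.577, 146.   ])]
board [array([671.854,  69.131,  81.   ]), array([656.008,  62.614, 146.   ])]
board [array([539.12,  62.14,  81.  ]), array([529.94 ,  55.974, 146.   ])]
board [array([533.646, 414.694,  81.   ]), array([524.741, 390.82 , 146.   ])]
```

```bash
cat >> h.py <<'E'
from scipy.spatial.transform import Rotation as Ro
def frame(y,z):
    z=np.array(z,float);z/=np.linalg.norm(z);y=np.array(y,float);y-=z*(y@z);y/=np.linalg.norm(y);return np.c_[np.cross(y,z),y,z]
A=np.array([-.5,-.0079,.866]); A/=np.linalg.norm(A)
RG=frame([-.0157,1,0],-A)
RD=frame([-.0157,1,0],[0,0,-1])
def go(p,R):
    s=bot.read_state();R0=s["tcp_rot"]
    print("dp m",np.round(R0.T@(np.array(p)-s["tcp_pos"])/1000,4),"ang",np.round(np.degrees(Ro.from_matrix(R0.T@R).as_rotvec()),2))
E
python3 - <<'E'
from h import *
foot=np.array([558.2,350.4,181.8])
go(foot+100*A,RG)
print(plane("top",422,260,50),plane("top",272,156,100))
E
```

```text
dp m [-0.388 -0.17  -0.024] ang [ -4.65 -29.78 -17.02]
[ 410.936 -517.061   50.   ] [753.399 -30.522 100.   ]
```

>>> play_rows(targets=[{"dp": [-0.388, -0.17, -0.024], "angular": [-4.65, -29.78, -17.02], "hand": 100}, {"dp": [-0.388, -0.17, -0.024], "angular": [-4.65, -29.78, -17.02], "hand": 100}, {"dp": [-0.388, -0.17, -0.024], "angular": [-4.65, -29.78, -17.02], "hand": 100}, {"dp": [-0.388, -0.17, -0.024], "angular": [-4.65, -29.78, -17.02], "hand": 100}, {"dp": [-0.388, -0.17, -0.024], "angular": [-4.65, -29.78, -17.02], "hand": 100}, {"dp": [-0.388, -0.17, -0.024], "angular": [-4.65, -29.78, -17.02], "hand": 100}, {"dp": [-0.388, -0.17, -0.024], "angular": [-4.65, -29.78, -17.02], "hand": 100}, {"dp": [-0.388, -0.17, -0.024], "angular": [-4.65, -29.78, -17.02], "hand": 100}, {"dp": [-0.388, -0.17, -0.024], "angular": [-4.65, -29.78, -17.02], "hand": 100}, {"dp": [-0.388, -0.17, -0.024], "angular": [-4.65, -29.78, -17.02], "hand": 100}, {"dp": [-0.388, -0.17, -0.024], "angular": [-4.65, -29.78, -17.02], "hand": 100}, {"dp": [-0.388, -0.17, -0.024], "angular": [-4.65, -29.78, -17.02], "hand": 100}])

```text
t: 1.1
tcp_pos: [511.3, 345.6, 268.7]
tcp_rot: [[-0.866, -0.009, 0.501], [-0.007, 1.0, 0.006], [-0.501, 0.001, -0.866]]
ft_force: [-0.8, -0.2, -0.6]
finger_gap: 86.8
gripper_force: 0.0
```

```bash
python3 - <<'E'
from h import *
import cv2,json
c=bot.get_calibration("wrist");im=bot.get_image("wrist");cv2.imwrite("w1.png",im[:,:,::-1]);print(c)
np.save("w1.npy",c,allow_pickle=True)
foot=np.array([558.2,350.4,181.8])
E_=np.linalg.inv(c["extrinsics"])
def proj(p):
    q=E_[:3,:3]@p+E_[:3,3];th=np.arctan2(np.hypot(q[0],q[1]),q[2]);k=th/np.hypot(q[0],q[1]);return c["cx"]+c["fx"]*k*q[0],c["cy"]+c["fy"]*k*q[1]
print(proj(foot))
b=np.cross(A,[0,1,0]);b/=np.linalg.norm(b);e=np.cross(A,b)
big=cv2.resize(im[:,:,::-1],(800,600),interpolation=cv2.INTER_CUBIC)
pts=np.array([proj(foot+29*(np.cos(t)*b+np.sin(t)*e)) for t in np.linspace(0,6.28,60)])*(800/560)
cv2.polylines(big,[pts.astype(int)],True,(0,0,255),1)
cv2.imwrite("pics/w1.png",big)
go(foot+30*A,RG)
E
```

```text
{'fx': 325.19226210127806, 'fy': 325.19226210127806, 'cx': 281.9836980791356, 'cy': 217.47175903238858, 'extrinsics': array([[ -0.008,   0.679,   0.734, 370.373],
       [  1.   ,   0.006,   0.006, 344.986],
       [ -0.   ,   0.734,  -0.679, 349.717],
       [  0.   ,   0.   ,   0.   ,   1.   ]])}
(np.float64(287.0014131225982), np.float64(223.17141653201517))
dp m [0.001 0.002 0.069] ang [-0.03  0.   -0.22]
```

View pics/w1.png

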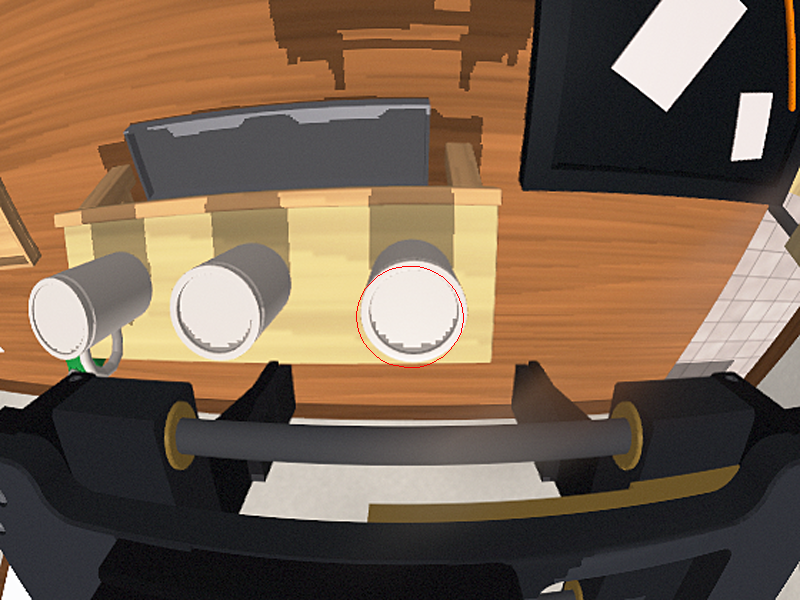

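The wrist view shows pot 1's foot ring centred at about (414,312), against (410,318) predicted. That is 1.6 mm in y and about 2.6 mm in tool x, which agrees within calibration. I'll split the difference and go in.

```bash
python3 - <<'E'
from h import *
foot=np.array([557.1,351.2,181.2]);np.save("foot1.npy",foot)
go(foot-22*A,RG)
E
```

```text
dp m [0.002 0.003 0.121] ang [-0.03  0.   -0.22]
```

>>> play_rows(targets=[{"dp": [0.002, 0.003, 0.02], "angular": [0, 0, -0.2], "hand": 100}, {"dp": [0.002, 0.003, 0.04], "angular": [0, 0, -0.2], "hand": 100}, {"dp": [0.002, 0.003, 0.055], "angular": [0, 0, -0.2], "hand": 100}, {"dp": [0.002, 0.003, 0.07], "angular": [0, 0, -0.2], "hand": 100}, {"dp": [0.002, 0.003, 0.085], "angular": [0, 0, -0.2], "hand": 100}, {"dp": [0.002, 0.003, 0.1], "angular": [0, 0, -0.2], "hand": 100}, {"dp": [0.002, 0.003, 0.112], "angular": [0, 0, -0.2], "hand": 100}, {"dp": [0.002, 0.003, 0.121], "angular": [0, 0, -0.2], "hand": 100}, {"dp": [0.002, 0.003, 0.121], "angular": [0, 0, -0.2], "hand": 100}, {"dp": [0.002, 0.003, 0.121], "angular": [0, 0, -0.2], "hand": 80}, {"dp": [0.002, 0.003, 0.121], "angular": [0, 0, -0.2], "hand": 70}, {"dp": [0.002, 0.003, 0.121], "angular": [0, 0, -0.2], "hand": 70}], squeeze=15)

```text
t: 2.15
tcp_pos: [567.3, 354.2, 163.7]
tcp_rot: [[-0.865, -0.019, 0.501], [-0.016, 1.0, 0.01], [-0.501, 0.001, -0.865]]
ft_force: [0.4, 0.5, 1.2]
finger_gap: 74.1
gripper_force: 0.0
```

>>> play_rows(targets=[{"dp": [0, 0, 0], "angular": [0, 0, 0], "hand": 60}, {"dp": [0, 0, 0], "angular": [0, 0, 0], "hand": 50}, {"dp": [0, 0, 0], "angular": [0, 0, 0], "hand": 50}, {"dp": [0, 0, 0], "angular": [0, 0, 0], "hand": 50}, {"dp": [0, 0, 0], "angular": [0, 0, 0], "hand": 50}, {"dp": [0, 0, 0], "angular": [0, 0, 0], "hand": 50}, {"dp": [0, 0, 0], "angular": [0, 0, 0], "hand": 50}], squeeze=15)

```text
t: 2.73
tcp_pos: [567.4, 353.6, 163.3]
tcp_rot: [[-0.866, -0.018, 0.5], [-0.016, 1.0, 0.009], [-0.501, -0.0, -0.866]]
ft_force: [-5.4, -2.6, 5.5]
finger_gap: 57.3
gripper_force: 15.0
```

>>> play_rows(targets=[{"dp": [0, 0, -0.002], "angular": [0, 0, 0], "hand": 50}, {"dp": [0, 0, -0.006], "angular": [0, 0, 0], "hand": 50}, {"dp": [0, 0, -0.012], "angular": [0, 0, 0], "hand": 50}, {"dp": [0, 0, -0.02], "angular": [0, 0, 0], "hand": 50}, {"dp": [0, 0, -0.03], "angular": [0, 0, 0], "hand": 50}, {"dp": [0, 0, -0.04], "angular": [0, 0, 0], "hand": 50}, {"dp": [0, 0, -0.05], "angular": [0, 0, 0], "hand": 50}, {"dp": [0, 0, -0.06], "angular": [0, 0, 0], "hand": 50}, {"dp": [0, 0, -0.07], "angular": [0, 0, 0], "hand": 50}, {"dp": [0, 0, -0.08], "angular": [0, 0, 0], "hand": 50}, {"dp": [0, 0, -0.09], "angular": [0, 0, 0], "hand": 50}, {"dp": [0, 0, -0.1], "angular": [0, 0, 0], "hand": 50}], squeeze=20)

```text
t: 3.73
tcp_pos: [516.7, 352.8, 250.2]
tcp_rot: [[-0.866, -0.019, 0.5], [-0.016, 1.0, 0.009], [-0.5, -0.0, -0.866]]
ft_force: [0.5, 0.1, -1.7]
finger_gap: 57.3
gripper_force: 20.0
```

```bash
python3 - <<'E'
from h import *
s=bot.read_state();print(s["tcp_pos"],s["ft_force"],s["gripper_force"],s["joints"])
p=s["tcp_pos"]+[0,0,60]
go(p,RD)
E
```

```text
[516.67  352.76  250.204] [ 0.524  0.123 -1.744] 19.99743693309327 [-1.186  0.024  0.306  1.916  0.494  0.907  0.457]
dp m [-0.03  -0.    -0.052] ang [ 0.03 30.01  0.18]
```

>>> play_rows(targets=[{"dp": [-0.03, 0, -0.052], "angular": [0, 5, 0], "hand": 50}, {"dp": [-0.03, 0, -0.052], "angular": [0, 10, 0], "hand": 50}, {"dp": [-0.03, 0, -0.052], "angular": [0, 15, 0], "hand": 50}, {"dp": [-0.03, 0, -0.052], "angular": [0, 20, 0], "hand": 50}, {"dp": [-0.03, 0, -0.052], "angular": [0, 25, 0], "hand": 50}, {"dp": [-0.03, 0, -0.052], "angular": [0, 30, 0.2], "hand": 50}, {"dp": [-0.03, 0, -0.052], "angular": [0, 30, 0.2], "hand": 50}, {"dp": [-0.03, 0, -0.052], "angular": [0, 30, 0.2], "hand": 50}])

```text
t: 4.4
tcp_pos: [518.2, 352.2, 308.8]
tcp_rot: [[-1.0, -0.014, 0.002], [-0.014, 1.0, -0.001], [-0.002, -0.001, -1.0]]
ft_force: [-0.3, -0.2, -2.0]
finger_gap: 57.3
gripper_force: 20.0
```

```bash
python3 - <<'E'
from h import *
s=bot.read_state();print(s["tcp_pos"],s["tcp_rot"],s["joints"])
go([537.3,-286.6,240],RD)
E
```

```text
[518.241 352.203 308.813] [[-1.    -0.014  0.002]
 [-0.014  1.    -0.001]
 [-0.002 -0.001 -1.   ]] [-0.994  0.269  0.41   1.444 -0.105  1.449  1.   ]
dp m [-0.01  -0.639  0.07 ] ang [-0.07  0.11 -0.12]
```

>>> play_rows(targets=[{"dp": [0, -0.015, 0], "angular": [0, 0, 0], "hand": 50}, {"dp": [0, -0.04, 0], "angular": [0, 0, 0], "hand": 50}, {"dp": [0, -0.075, 0], "angular": [0, 0, 0], "hand": 50}, {"dp": [0, -0.11, 0], "angular": [0, 0, 0], "hand": 50}, {"dp": [0, -0.145, 0], "angular": [0, 0, 0], "hand": 50}, {"dp": [0, -0.18, 0], "angular": [0, 0, 0], "hand": 50}, {"dp": [0, -0.215, 0], "angular": [0, 0, 0], "hand": 50}, {"dp": [0, -0.25, 0], "angular": [0, 0, 0], "hand": 50}, {"dp": [0, -0.285, 0], "angular": [0, 0, 0], "hand": 50}, {"dp": [0, -0.31, 0], "angular": [0, 0, 0], "hand": 50}, {"dp": [0, -0.325, 0], "angular": [0, 0, 0], "hand": 50}, {"dp": [0, -0.33, 0], "angular": [0, 0, 0], "hand": 50}])

```text
t: 5.4
tcp_pos: [521.5, 19.5, 309.8]
tcp_rot: [[-1.0, -0.012, 0.003], [-0.012, 1.0, 0.001], [-0.003, 0.001, -1.0]]
ft_force: [-0.1, 0.3, -2.1]
finger_gap: 57.4
gripper_force: 20.0
```

>>> play_rows(targets=[{"dp": [0, -0.015, 0], "angular": [0, 0, 0], "hand": 50}, {"dp": [0, -0.04, 0], "angular": [0, 0, 0], "hand": 50}, {"dp": [0, -0.075, 0], "angular": [0, 0, 0], "hand": 50}, {"dp": [-0.002, -0.11, 0], "angular": [0, 0, 0], "hand": 50}, {"dp": [-0.004, -0.145, 0.007], "angular": [0, 0, 0], "hand": 50}, {"dp": [-0.006, -0.18, 0.017], "angular": [0, 0, 0], "hand": 50}, {"dp": [-0.008, -0.215, 0.027], "angular": [0, 0, 0], "hand": 50}, {"dp": [-0.01, -0.25, 0.037], "angular": [0, 0, 0], "hand": 50}, {"dp": [-0.01, -0.28, 0.047], "angular": [0, 0, 0], "hand": 50}, {"dp": [-0.01, -0.3, 0.057], "angular": [0, 0, 0], "hand": 50}, {"dp": [-0.01, -0.309, 0.067], "angular": [0, 0, 0], "hand": 50}, {"dp": [-0.01, -0.309, 0.07], "angular": [0, 0, 0], "hand": 50}])

```text
t: 6.4
tcp_pos: [536.1, -286.5, 237.3]
tcp_rot: [[-1.0, -0.014, -0.001], [-0.014, 1.0, 0.0], [0.001, 0.0, -1.0]]
ft_force: [-0.9, 0.4, -1.7]
finger_gap: 57.1
gripper_force: 20.0
```

```bash
cat >> h.py <<'E'
def projw(c,p):
    E_=np.linalg.inv(c["extrinsics"]);q=E_[:3,:3]@p+E_[:3,3];rr=np.hypot(q[0],q[1]);k=np.arctan2(rr,q[2])/rr;return c["cx"]+c["fx"]*k*q[0],c["cy"]+c["fy"]*k*q[1]
def ring(c,p,r=29):
    return np.array([projw(c,np.array(p)+r*np.array([np.cos(t),np.sin(t),0])) for t in np.linspace(0,6.28,90)])
E
python3 - <<'E'
from h import *
import cv2
s=bot.read_state();print(s["tcp_pos"],s["tcp_rot"],s["ft_force"],s["finger_gap"])
c=bot.get_calibration("wrist");im=bot.get_image("wrist")
np.save("w2c.npy",c);cv2.imwrite("w2.png",im[:,:,::-1])
k=800/560
big=cv2.resize(im[:,:,::-1],(800,600),interpolation=cv2.INTER_CUBIC)
for p,col in (((537.3,-286.6,84),(0,0,255)),(s["tcp_pos"]-[0,0,56],(255,0,0)),(s["tcp_pos"]+[0,0,22],(0,160,0))):
    cv2.polylines(big,[(ring(c,p)*k).astype(int)],True,col,1)
cv2.imwrite("pics/w2.png",big)
E
```

```text
[ 536.101 -286.508  237.338] [[-1.    -0.014 -0.001]
 [-0.014  1.     0.   ]
 [ 0.001  0.    -1.   ]] [-0.925  0.439 -1.731] 57.079543486998126
```

View pics/w2.png

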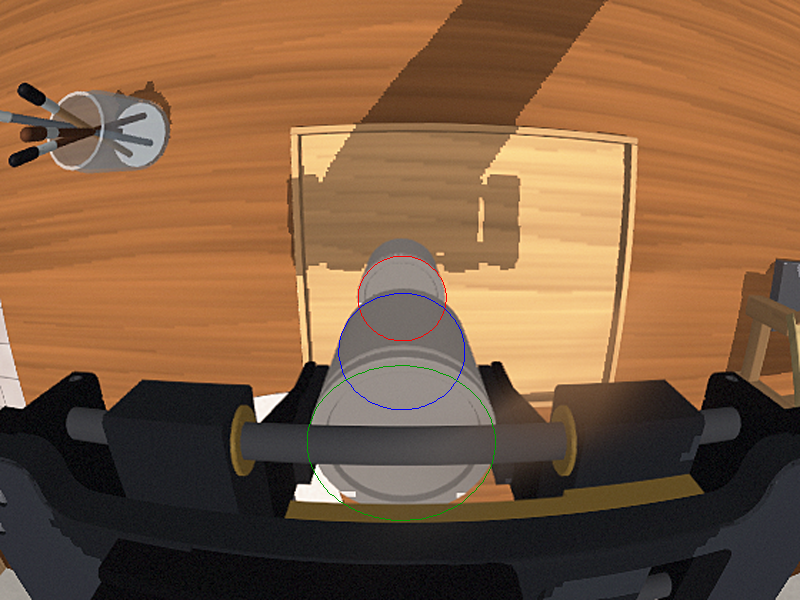

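```bash
python3 - <<'E'
from h import *
import cv2
w=cv2.imread("w2.png");out=np.zeros((600,800,3),np.uint8)
def put(im,x0,y0,ww,hh,s,X,Y):
    a=cv2.resize(im[y0:y0+hh,x0:x0+ww],None,fx=s,fy=s,interpolation=cv2.INTER_CUBIC)
    for i in range(0,ww,10): cv2.putText(a,str(x0+i),(i*s,10),0,.3,(0,0,255),1);cv2.line(a,(i*s,11),(i*s,15),(0,0,255),1)
    for i in range(0,hh,10): cv2.putText(a,str(y0+i),(8,i*s+4),0,.3,(0,0,255),1);cv2.line(a,(0,i*s),(6,i*s),(0,0,255),1)
    out[Y:Y+a.shape[0],X:X+a.shape[1]]=a[:600-Y,:800-X]
put(w,210,160,145,200,3,0,0)
for n,Y in (("scene",0),("top",300)):
    im=bot.get_image(n)[:,:,::-1].copy();cv2.imwrite(f"{n}2.png",im);c=bot.get_calibration(n)
    E_=np.linalg.inv(c["extrinsics"]);q=E_[:3,:3]@np.array([537,-287,160])+E_[:3,3]
    u,v=int(c["cx"]+c["fx"]*q[0]/q[2]),int(c["cy"]+c["fy"]*q[1]/q[2])
    put(im,u-29,v-24,58,48,6,445,Y)
cv2.imwrite("pics/c2.png",out)
E
```

```text
(no output)
```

View pics/c2.png

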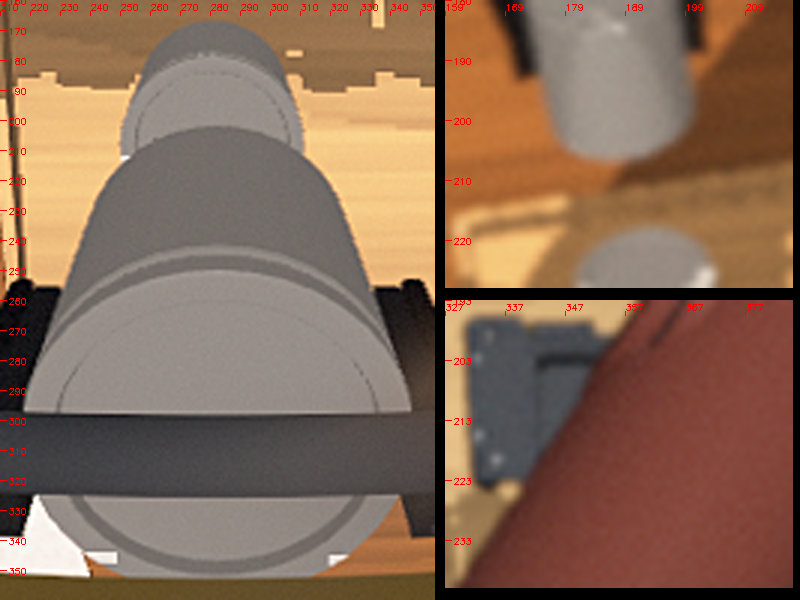

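```bash
python3 - <<'E'
from h import *
c=bot.get_calibration("scene");Ei=np.linalg.inv(c["extrinsics"])
def pr(p):
    q=Ei[:3,:3]@p+Ei[:3,3];return c["cx"]+c["fx"]*q[0]/q[2],c["cy"]+c["fy"]*q[1]/q[2]
def rg(p): 
    a=np.array([pr(np.array(p)+29*np.array([np.cos(t),np.sin(t),0])) for t in np.linspace(0,6.28,180)]);return a.min(0),a.max(0)
s=bot.read_state()["tcp_pos"];print(s)
print("rim",rg(s-[0,0,56]),"tray",rg([537.3,-286.6,84]))
go([537.5,-287.8,175],RD)
E
```

```text
[ 537.733 -283.638  238.969]
rim (array([176.045, 189.482]), array([200.389, 206.148])) tray (array([180.566, 217.337]), array([203.44 , 233.985]))
dp m [ 0.    -0.004  0.064] ang [0.1  0.03 0.12]
```

>>> play_rows(targets=[{"dp": [0, -0.001, 0.01], "angular": [0, 0, 0], "hand": 50}, {"dp": [0, -0.002, 0.025], "angular": [0, 0, 0], "hand": 50}, {"dp": [0, -0.003, 0.04], "angular": [0, 0, 0], "hand": 50}, {"dp": [0, -0.004, 0.052], "angular": [0, 0, 0], "hand": 50}, {"dp": [0, -0.004, 0.062], "angular": [0, 0, 0], "hand": 50}, {"dp": [0, -0.004, 0.07], "angular": [0, 0, 0], "hand": 50}, {"dp": [0, -0.004, 0.076], "angular": [0, 0, 0], "hand": 50}, {"dp": [0, -0.004, 0.079], "angular": [0, 0, 0], "hand": 50}, {"dp": [0, -0.004, 0.08], "angular": [0, 0, 0], "hand": 50}, {"dp": [0, -0.004, 0.08], "angular": [0, 0, 0], "hand": 50}, {"dp": [0, -0.004, 0.08], "angular": [0, 0, 0], "hand": 50}, {"dp": [0, -0.004, 0.08], "angular": [0, 0, 0], "hand": 50}])

```text
t: 7.55
tcp_pos: [537.5, -290.1, 159.6]
tcp_rot: [[-1.0, -0.015, 0.001], [-0.015, 1.0, 0.0], [-0.001, 0.0, -1.0]]
ft_force: [0.0, -0.3, -1.1]
finger_gap: 56.9
gripper_force: 20.0
```

```bash
python3 - <<'E'
from h import *
import cv2
for i in range(3):
    s=bot.read_state();c=bot.get_calibration("wrist");im=bot.get_image("wrist");print(s["tcp_pos"],s["ft_force"])
cv2.imwrite("w3.png",im[:,:,::-1])
scn=bot.get_image("scene")[:,:,::-1];cv2.imwrite("scene3.png",scn)
out=np.zeros((600,800,3),np.uint8)
def put(im,x0,y0,ww,hh,sc,X,Y):
    a=cv2.resize(im[y0:y0+hh,x0:x0+ww],None,fx=sc,fy=sc,interpolation=cv2.INTER_CUBIC)
    for i in range(0,ww,10): cv2.putText(a,str(x0+i),(i*sc,10),0,.3,(0,0,255),1);cv2.line(a,(i*sc,11),(i*sc,15),(0,0,255),1)
    for i in range(0,hh,10): cv2.putText(a,str(y0+i),(8,i*sc+4),0,.3,(0,0,255),1);cv2.line(a,(0,i*sc),(6,i*sc),(0,0,255),1)
    a=a[:600-Y,:800-X];out[Y:Y+a.shape[0],X:X+a.shape[1]]=a
put(im[:,:,::-1],215,150,130,150,4,0,0)
put(scn,170,185,42,75,6,525,0)
cv2.imwrite("pics/c3.png",out)
for nm,p in (("tray",(537.4,-287,84)),("rim",s["tcp_pos"]-[0,0,56])):
    a=ring(c,p);print(nm,a.min(0),a.max(0))
E
```

```text
[ 537.49  -290.138  159.607] [ 0.026 -0.322 -1.053]
[ 537.461 -290.101  159.534] [ 0.378 -0.12  -1.407]
[ 537.471 -290.042  159.48 ] [-0.469  0.783 -1.835]
tray [245.028 197.827] [326.351 273.963]
rim [237.239 205.275] [325.511 286.824]
```

View pics/c3.png

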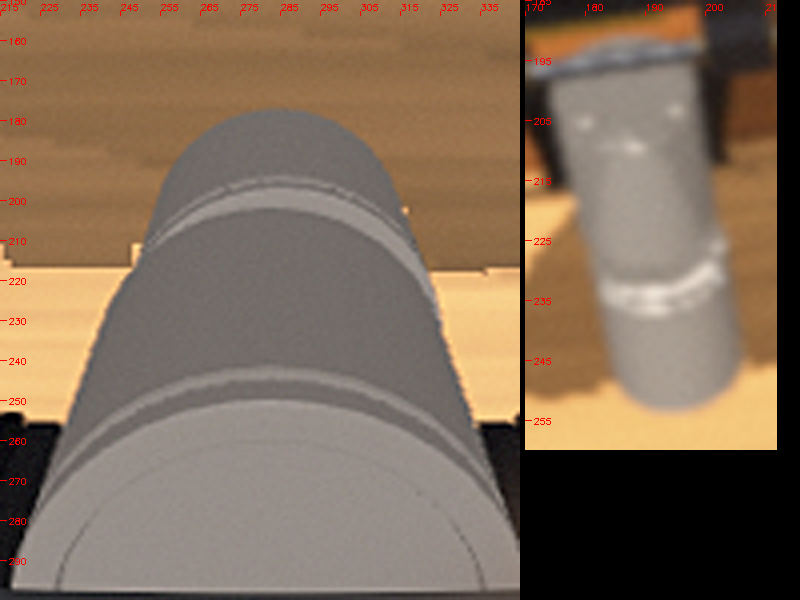

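>>> play_rows(targets=[{"dp": [-0.0013, 0.002, 0.002], "angular": [0, 0, 0], "hand": 50}, {"dp": [-0.0013, 0.002, 0.005], "angular": [0, 0, 0], "hand": 50}, {"dp": [-0.0013, 0.002, 0.008], "angular": [0, 0, 0], "hand": 50}, {"dp": [-0.0013, 0.002, 0.011], "angular": [0, 0, 0], "hand": 50}, {"dp": [-0.0013, 0.002, 0.013], "angular": [0, 0, 0], "hand": 50}, {"dp": [-0.0013, 0.002, 0.0145], "angular": [0, 0, 0], "hand": 50}, {"dp": [-0.0013, 0.002, 0.0155], "angular": [0, 0, 0], "hand": 50}, {"dp": [-0.0013, 0.002, 0.0155], "angular": [0, 0, 0], "hand": 50}, {"dp": [-0.0013, 0.002, 0.0155], "angular": [0, 0, 0], "hand": 50}], squeeze=10)

```text
t: 8.5
tcp_pos: [538.5, -288.0, 143.6]
tcp_rot: [[-1.0, -0.015, 0.0], [-0.015, 1.0, 0.001], [-0.0, 0.001, -1.0]]
ft_force: [0.2, -0.5, -2.4]
finger_gap: 57.5
gripper_force: 10.0
```

>>> play_rows(targets=[{"dp": [0, 0, 0.0005], "angular": [0, 0, 0], "hand": 50}, {"dp": [0, 0, 0.001], "angular": [0, 0, 0], "hand": 50}, {"dp": [0, 0, 0.001], "angular": [0, 0, 0], "hand": 50}])

```text
t: 8.75
tcp_pos: [538.5, -287.9, 142.6]
tcp_rot: [[-1.0, -0.015, 0.0], [-0.015, 1.0, 0.001], [-0.0, 0.001, -1.0]]
ft_force: [0.8, -0.3, -1.9]
finger_gap: 57.3
gripper_force: 10.0
```

>>> play_rows(targets=[{"dp": [0, 0, 0.0005], "angular": [0, 0, 0], "hand": 50}, {"dp": [0, 0, 0.001], "angular": [0, 0, 0], "hand": 50}, {"dp": [0, 0, 0.001], "angular": [0, 0, 0], "hand": 50}])

```text
t: 9.0
tcp_pos: [538.6, -287.9, 141.6]
tcp_rot: [[-1.0, -0.015, 0.001], [-0.015, 1.0, 0.0], [-0.001, 0.0, -1.0]]
ft_force: [-0.2, -0.5, -1.5]
finger_gap: 57.4
gripper_force: 10.0
```

>>> play_rows(targets=[{"dp": [0, 0, 0.0005], "angular": [0, 0, 0], "hand": 50}, {"dp": [0, 0, 0.001], "angular": [0, 0, 0], "hand": 50}, {"dp": [0, 0, 0.001], "angular": [0, 0, 0], "hand": 50}])

```text
t: 9.25
tcp_pos: [538.8, -288.0, 141.5]
tcp_rot: [[-1.0, -0.015, 0.001], [-0.015, 1.0, 0.001], [-0.001, 0.001, -1.0]]
ft_force: [-2.8, 1.6, 7.7]
finger_gap: 57.1
gripper_force: 10.0
```

>>> play_rows(targets=[{"dp": [0, 0, 0.0005], "angular": [0, 0, 0], "hand": 50}, {"dp": [0, 0, 0.001], "angular": [0, 0, 0], "hand": 50}, {"dp": [0, 0, 0.001], "angular": [0, 0, 0], "hand": 50}])

```text
t: 9.5
tcp_pos: [539.3, -288.2, 141.1]
tcp_rot: [[-1.0, -0.015, 0.003], [-0.015, 1.0, 0.001], [-0.003, 0.001, -1.0]]
ft_force: [-2.8, 1.5, 10.5]
finger_gap: 57.1
gripper_force: 10.0
```

```bash
cat > look.py <<'E'
from h import *
import cv2,sys
def look(name,wc,sc_,ws=4,ss=6):
    s=bot.read_state();c=bot.get_calibration("wrist");im=bot.get_image("wrist")[:,:,::-1];scn=bot.get_image("scene")[:,:,::-1]
    out=np.zeros((600,800,3),np.uint8)
    def put(im,x0,y0,ww,hh,sc,X,Y):
        a=cv2.resize(im[y0:y0+hh,x0:x0+ww],None,fx=sc,fy=sc,interpolation=cv2.INTER_CUBIC)
        for i in range(0,ww,10): cv2.putText(a,str(x0+i),(i*sc,10),0,.3,(0,0,255),1);cv2.line(a,(i*sc,11),(i*sc,15),(0,0,255),1)
        for i in range(0,hh,10): cv2.putText(a,str(y0+i),(8,i*sc+4),0,.3,(0,0,255),1);cv2.line(a,(0,i*sc),(6,i*sc),(0,0,255),1)
        a=a[:600-Y,:800-X];out[Y:Y+a.shape[0],X:X+a.shape[1]]=a
    put(im,*wc,ws,0,0);put(scn,*sc_,ss,wc[2]*ws+5,0)
    cv2.imwrite(f"pics/{name}.png",out);return s,c
E
echo ok
```

```text
ok
```

>>> play_rows(targets=[{"dp": [0, 0, -0.001], "angular": [0, 0, 0], "hand": 50}, {"dp": [0, 0, -0.0013], "angular": [0, 0, 0], "hand": 50}, {"dp": [0, 0, -0.0013], "angular": [0, 0, 0], "hand": 65}, {"dp": [0, 0, -0.0013], "angular": [0, 0, 0], "hand": 67}, {"dp": [0, 0, -0.0013], "angular": [0, 0, 0], "hand": 70}, {"dp": [0, 0, -0.0013], "angular": [0, 0, 0], "hand": 75}, {"dp": [0, 0, -0.0013], "angular": [0, 0, 0], "hand": 80}, {"dp": [0, 0, -0.0013], "angular": [0, 0, 0], "hand": 85}, {"dp": [0, 0, -0.0013], "angular": [0, 0, 0], "hand": 85}])

```text
t: 10.25
tcp_pos: [538.5, -287.9, 140.8]
tcp_rot: [[-1.0, -0.015, 0.0], [-0.015, 1.0, 0.001], [-0.0, 0.001, -1.0]]
ft_force: [0.2, 0.3, -0.1]
finger_gap: 72.2
gripper_force: 0.0
```

```bash
python3 - <<'E'
from look import *
s,c=look("c4",(215,150,130,150),(160,180,43,80))
print(s["tcp_pos"],s["ft_force"],s["finger_gap"])
for nm,p in (("tray",(536.8,-287.5,84)),("foot",(536.8,-287.5,162))):
    a=ring(c,p);print(nm,a.min(0),a.max(0))
E
```

```text
[ 538.461 -287.885  140.792] [ 0.156  0.315 -0.13 ] 72.15481818179065
tray [237.86  202.384] [326.061 284.196]
foot [215.836 251.571] [347.687 360.801]
```

View pics/c4.png

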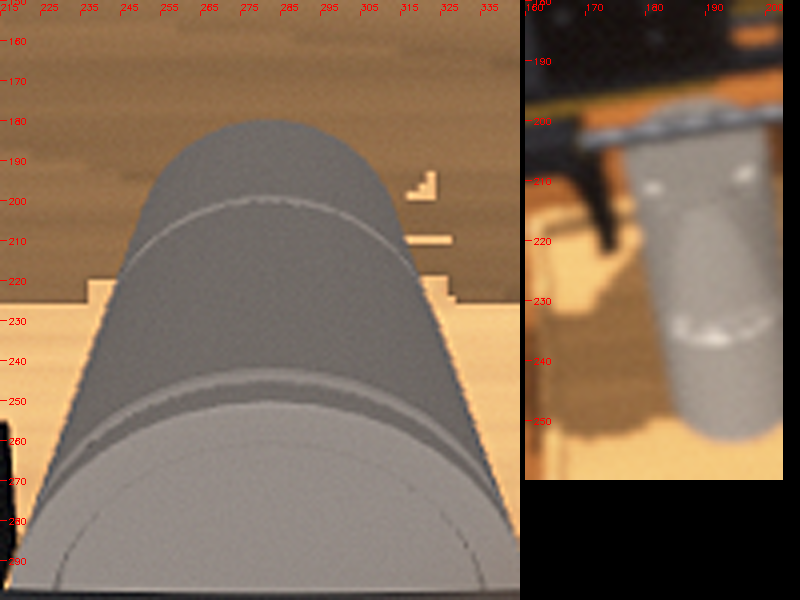

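Pot 1 sits squarely: the sides are continuous at (246..318, 215), the bead line is evenly visible and no crescent shows. I'll withdraw and go for pot 2.

>>> play_rows(targets=[{"dp": [0, 0, 0], "angular": [0, 0, 0], "hand": 100}, {"dp": [0, 0, 0], "angular": [0, 0, 0], "hand": 100}, {"dp": [0, 0, -0.005], "angular": [0, 0, 0], "hand": 100}, {"dp": [0, 0, -0.015], "angular": [0, 0, 0], "hand": 100}, {"dp": [0, 0, -0.03], "angular": [0, 0, 0], "hand": 100}, {"dp": [0, 0, -0.05], "angular": [0, 0, 0], "hand": 100}, {"dp": [0, 0, -0.075], "angular": [0, 0, 0], "hand": 100}, {"dp": [0, 0, -0.1], "angular": [0, 0, 0], "hand": 100}, {"dp": [0, 0, -0.125], "angular": [0, 0, 0], "hand": 100}, {"dp": [0, 0, -0.15], "angular": [0, 0, 0], "hand": 100}, {"dp": [0, 0, -0.15], "angular": [0, 0, 0], "hand": 100}])

```text
t: 11.27
tcp_pos: [539.7, -289.5, 296.9]
tcp_rot: [[-1.0, -0.015, 0.007], [-0.015, 1.0, -0.002], [-0.007, -0.002, -1.0]]
ft_force: [0.9, -0.5, 0.7]
finger_gap: 87.1
gripper_force: 0.0
```

```bash
python3 - <<'E'
from h import *
c=np.load("w1.npy",allow_pickle=True).item()
b=np.cross(A,[0,1,0]);b/=np.linalg.norm(b);e=np.cross(A,b)
for f in ([558.2,350.4,181.8],[559.4,236.2,181.6]):
    a=np.array([projw(c,np.array(f)+29*(np.cos(t)*b+np.sin(t)*e)) for t in np.linspace(0,6.28,200)])*800/560;print(a.min(0),a.max(0))
s=bot.read_state();print(s["tcp_pos"],s["joints"])
foot=np.array([558.3,237,181.2]);go(foot+100*A+[0,0,60],RG)
E
```

```text
[356.681 266.362] [463.198 367.659]
[167.969 269.066] [258.162 364.563]
[ 539.709 -289.521  296.946] [-0.26   0.294  0.859  1.522 -0.226  1.421  2.196]
dp m [ 0.023  0.526 -0.032] ang [ -0.13 -29.58  -0.02]
```

>>> play_rows(targets=[{"dp": [0, 0.02, -0.02], "angular": [0, 0, 0], "hand": 100}, {"dp": [0, 0.055, -0.03], "angular": [0, 0, 0], "hand": 100}, {"dp": [0.002, 0.095, -0.032], "angular": [0, 0, 0], "hand": 100}, {"dp": [0.005, 0.135, -0.032], "angular": [0, -2, 0], "hand": 100}, {"dp": [0.008, 0.175, -0.032], "angular": [0, -5, 0], "hand": 100}, {"dp": [0.011, 0.215, -0.032], "angular": [0, -9, 0], "hand": 100}, {"dp": [0.014, 0.255, -0.032], "angular": [0, -13, 0], "hand": 100}, {"dp": [0.017, 0.295, -0.032], "angular": [0, -17, 0], "hand": 100}, {"dp": [0.02, 0.335, -0.032], "angular": [0, -21, 0], "hand": 100}, {"dp": [0.023, 0.375, -0.032], "angular": [0, -25, 0], "hand": 100}, {"dp": [0.023, 0.415, -0.032], "angular": [0, -29.6, 0], "hand": 100}, {"dp": [0.023, 0.455, -0.032], "angular": [0, -29.6, 0], "hand": 100}])

```text
t: 12.27
tcp_pos: [506.1, 168.0, 323.0]
tcp_rot: [[-0.867, -0.016, 0.499], [-0.013, 1.0, 0.01], [-0.499, 0.002, -0.867]]
ft_force: [1.4, -0.3, 0.6]
finger_gap: 86.7
gripper_force: 0.0
```

```bash
python3 - <<'E'
from h import *
s=bot.read_state();print(s["tcp_pos"])
foot=np.array([558.3,237,181]);go(foot+60*A,RG)
E
```

```text
[506.149 167.993 323.032]
dp m [0.025 0.068 0.09 ] ang [ 0.13 -0.09 -0.02]
```

>>> play_rows(targets=[{"dp": [0.01, 0.03, 0.005], "angular": [0, 0, 0], "hand": 100}, {"dp": [0.025, 0.055, 0.02], "angular": [0, 0, 0], "hand": 100}, {"dp": [0.025, 0.066, 0.045], "angular": [0, 0, 0], "hand": 100}, {"dp": [0.025, 0.066, 0.065], "angular": [0, 0, 0], "hand": 100}, {"dp": [0.025, 0.066, 0.08], "angular": [0, 0, 0], "hand": 100}, {"dp": [0.025, 0.066, 0.09], "angular": [0, 0, 0], "hand": 100}, {"dp": [0.025, 0.066, 0.09], "angular": [0, 0, 0], "hand": 100}, {"dp": [0.025, 0.066, 0.09], "angular": [0, 0, 0], "hand": 100}, {"dp": [0.025, 0.066, 0.09], "angular": [0, 0, 0], "hand": 100}, {"dp": [0.025, 0.066, 0.09], "angular": [0, 0, 0], "hand": 100}])

```text
t: 13.1
tcp_pos: [530.4, 233.3, 234.0]
tcp_rot: [[-0.868, -0.015, 0.496], [-0.012, 1.0, 0.009], [-0.496, 0.002, -0.869]]
ft_force: [-0.7, -0.9, -0.4]
finger_gap: 86.9
gripper_force: 0.0
```

```bash
python3 - <<'E'
from h import *
s=bot.read_state();print(s["tcp_pos"])
foot=np.array([558.3,237,181]);go(foot-20.6*A,RG)
E
```

```text
[530.373 233.287 233.987]
dp m [0.002 0.003 0.081] ang [ 0.08 -0.29 -0.07]
```

>>> play_rows(targets=[{"dp": [0.002, 0.003, 0.012], "angular": [0, -0.3, 0], "hand": 100}, {"dp": [0.002, 0.003, 0.025], "angular": [0, -0.3, 0], "hand": 100}, {"dp": [0.002, 0.003, 0.04], "angular": [0, -0.3, 0], "hand": 100}, {"dp": [0.002, 0.003, 0.055], "angular": [0, -0.3, 0], "hand": 100}, {"dp": [0.002, 0.003, 0.067], "angular": [0, -0.3, 0], "hand": 100}, {"dp": [0.002, 0.003, 0.076], "angular": [0, -0.3, 0], "hand": 100}, {"dp": [0.002, 0.003, 0.08], "angular": [0, -0.3, 0], "hand": 100}, {"dp": [0.002, 0.003, 0.081], "angular": [0, -0.3, 0], "hand": 100}, {"dp": [0.002, 0.003, 0.081], "angular": [0, -0.3, 0], "hand": 90}, {"dp": [0.002, 0.003, 0.081], "angular": [0, -0.3, 0], "hand": 80}, {"dp": [0.002, 0.003, 0.081], "angular": [0, -0.3, 0], "hand": 75}, {"dp": [0.002, 0.003, 0.081], "angular": [0, -0.3, 0], "hand": 75}], squeeze=15)

```text
t: 14.1
tcp_pos: [568.5, 236.9, 161.8]
tcp_rot: [[-0.866, -0.016, 0.499], [-0.013, 1.0, 0.009], [-0.5, 0.001, -0.866]]
ft_force: [0.5, -1.8, 0.1]
finger_gap: 69.3
gripper_force: 0.0
```

```bash
python3 - <<'E'
from h import *
s=bot.read_state();print(s["tcp_pos"],s["ft_force"])
foot=np.array([558.3,237,181]);go(foot-20.6*A,RG)
E
```

```text
[568.521 236.854 161.835] [ 0.452 -1.757  0.052]
dp m [-0.001  0.    -0.001] ang [ 0.05 -0.03 -0.04]
```

>>> play_rows(targets=[{"dp": [-0.0005, 0, -0.001], "angular": [0, 0, 0], "hand": 75}, {"dp": [-0.0005, 0, -0.001], "angular": [0, 0, 0], "hand": 65}, {"dp": [-0.0005, 0, -0.001], "angular": [0, 0, 0], "hand": 55}, {"dp": [-0.0005, 0, -0.001], "angular": [0, 0, 0], "hand": 50}, {"dp": [-0.0005, 0, -0.001], "angular": [0, 0, 0], "hand": 50}, {"dp": [-0.0005, 0, -0.001], "angular": [0, 0, 0], "hand": 50}, {"dp": [-0.0005, 0, -0.001], "angular": [0, 0, 0], "hand": 50}, {"dp": [-0.0005, 0, -0.001], "angular": [0, 0, 0], "hand": 50}], squeeze=15)

```text
t: 14.77
tcp_pos: [568.4, 236.7, 162.5]
tcp_rot: [[-0.866, -0.015, 0.499], [-0.013, 1.0, 0.008], [-0.499, 0.001, -0.867]]
ft_force: [-2.6, -1.2, 4.4]
finger_gap: 57.8
gripper_force: 15.0
```

>>> play_rows(targets=[{"dp": [0, 0, -0.002], "angular": [0, 0, 0], "hand": 50}, {"dp": [0, 0, -0.006], "angular": [0, 0, 0], "hand": 50}, {"dp": [0, 0, -0.012], "angular": [0, 0, 0], "hand": 50}, {"dp": [0, 0, -0.02], "angular": [0, 0, 0], "hand": 50}, {"dp": [0, 0, -0.03], "angular": [0, 0, 0], "hand": 50}, {"dp": [0, 0, -0.04], "angular": [0, 0, 0], "hand": 50}, {"dp": [0, 0, -0.05], "angular": [0, 0, 0], "hand": 50}, {"dp": [0, 0, -0.06], "angular": [0, 0, 0], "hand": 50}, {"dp": [0, 0, -0.07], "angular": [0, 0, 0], "hand": 50}, {"dp": [0, 0, -0.08], "angular": [0, 0, 0], "hand": 50}, {"dp": [0, 0, -0.09], "angular": [0, 0, 0], "hand": 50}, {"dp": [0, 0, -0.1], "angular": [0, 0, 0], "hand": 50}], squeeze=20)

```text
t: 15.77
tcp_pos: [517.8, 235.8, 249.7]
tcp_rot: [[-0.867, -0.015, 0.499], [-0.013, 1.0, 0.008], [-0.499, 0.0, -0.867]]
ft_force: [0.6, 0.3, -2.1]
finger_gap: 57.2
gripper_force: 20.0
```

```bash
python3 - <<'E'
from h import *
s=bot.read_state();print(s["tcp_pos"],s["ft_force"])
go(s["tcp_pos"]+[0,0,90],RD)
E
```

```text
[517.796 235.778 249.709] [ 0.626  0.297 -2.058]
dp m [-0.045  0.    -0.078] ang [ 0.02 29.91 -0.02]
```

>>> play_rows(targets=[{"dp": [-0.045, 0, -0.078], "angular": [0, 5, 0], "hand": 50}, {"dp": [-0.045, 0, -0.078], "angular": [0, 10, 0], "hand": 50}, {"dp": [-0.045, 0, -0.078], "angular": [0, 15, 0], "hand": 50}, {"dp": [-0.045, 0, -0.078], "angular": [0, 20, 0], "hand": 50}, {"dp": [-0.045, 0, -0.078], "angular": [0, 25, 0], "hand": 50}, {"dp": [-0.045, 0, -0.078], "angular": [0, 29.9, 0], "hand": 50}, {"dp": [-0.045, 0, -0.078], "angular": [0, 29.9, 0], "hand": 50}, {"dp": [-0.045, 0, -0.078], "angular": [0, 29.9, 0], "hand": 50}, {"dp": [-0.045, 0, -0.078], "angular": [0, 29.9, 0], "hand": 50}])

```text
t: 16.52
tcp_pos: [518.3, 235.9, 339.0]
tcp_rot: [[-1.0, -0.016, 0.002], [-0.016, 1.0, 0.0], [-0.002, 0.0, -1.0]]
ft_force: [-0.4, 0.5, -1.7]
finger_gap: 57.2
gripper_force: 20.0
```

```bash
python3 - <<'E'
from h import *
s=bot.read_state();print(s["tcp_pos"],s["ft_force"])
go([538.5,-287.9,270],RD)
E
```

```text
[518.296 235.922 338.97 ] [-0.432  0.502 -1.716]
dp m [-0.012 -0.524  0.069] ang [0.02 0.14 0.  ]
```

>>> play_rows(targets=[{"dp": [0, -0.015, 0], "angular": [0, 0, 0], "hand": 50}, {"dp": [0, -0.04, 0], "angular": [0, 0, 0], "hand": 50}, {"dp": [0, -0.075, 0], "angular": [0, 0, 0], "hand": 50}, {"dp": [0, -0.11, 0], "angular": [0, 0, 0], "hand": 50}, {"dp": [0, -0.145, 0], "angular": [0, 0, 0], "hand": 50}, {"dp": [0, -0.18, 0], "angular": [0, 0, 0], "hand": 50}, {"dp": [0, -0.215, 0], "angular": [0, 0, 0], "hand": 50}, {"dp": [0, -0.25, 0], "angular": [0, 0, 0], "hand": 50}, {"dp": [0, -0.285, 0], "angular": [0, 0, 0], "hand": 50}, {"dp": [0, -0.31, 0], "angular": [0, 0, 0], "hand": 50}, {"dp": [0, -0.325, 0], "angular": [0, 0, 0], "hand": 50}, {"dp": [0, -0.33, 0], "angular": [0, 0, 0], "hand": 50}])

```text
t: 17.52
tcp_pos: [522.3, -97.9, 339.5]
tcp_rot: [[-1.0, -0.011, 0.003], [-0.011, 1.0, 0.0], [-0.003, 0.0, -1.0]]
ft_force: [-1.0, 0.4, -1.8]
finger_gap: 57.8
gripper_force: 20.0
```

>>> play_rows(targets=[{"dp": [0, -0.015, 0], "angular": [0, 0.15, 0], "hand": 50}, {"dp": [-0.004, -0.04, 0], "angular": [0, 0.15, 0], "hand": 50}, {"dp": [-0.008, -0.07, 0], "angular": [0, 0.15, 0], "hand": 50}, {"dp": [-0.012, -0.1, 0], "angular": [0, 0.15, 0], "hand": 50}, {"dp": [-0.012, -0.13, 0], "angular": [0, 0.15, 0], "hand": 50}, {"dp": [-0.012, -0.155, 0], "angular": [0, 0.15, 0], "hand": 50}, {"dp": [-0.012, -0.175, 0], "angular": [0, 0.15, 0], "hand": 50}, {"dp": [-0.012, -0.19, 0], "angular": [0, 0.15, 0], "hand": 50}, {"dp": [-0.012, -0.194, 0], "angular": [0, 0.15, 0], "hand": 50}, {"dp": [-0.012, -0.194, 0], "angular": [0, 0.15, 0], "hand": 50}, {"dp": [-0.012, -0.194, 0], "angular": [0, 0.15, 0], "hand": 50}, {"dp": [-0.012, -0.194, 0], "angular": [0, 0.15, 0], "hand": 50}])

```text
t: 18.52
tcp_pos: [539.1, -286.1, 338.8]
tcp_rot: [[-1.0, -0.018, -0.002], [-0.018, 1.0, 0.001], [0.002, 0.001, -1.0]]
ft_force: [0.6, -0.3, -2.3]
finger_gap: 57.5
gripper_force: 20.0
```

```bash
python3 - <<'E'
from h import *
s=bot.read_state();print(s["tcp_pos"],s["ft_force"])
go([538.5,-287.9,238],RD)
E
```

```text
[ 539.106 -286.098  338.769] [ 0.592 -0.295 -2.325]
dp m [ 0.001 -0.002  0.101] ang [ 0.09 -0.09  0.11]
```

>>> play_rows(targets=[{"dp": [0.0005, -0.001, 0.015], "angular": [0, 0, 0], "hand": 50}, {"dp": [0.0005, -0.001, 0.035], "angular": [0, 0, 0], "hand": 50}, {"dp": [0.0005, -0.001, 0.055], "angular": [0, 0, 0], "hand": 50}, {"dp": [0.0005, -0.001, 0.072], "angular": [0, 0, 0], "hand": 50}, {"dp": [0.0005, -0.001, 0.085], "angular": [0, 0, 0], "hand": 50}, {"dp": [0.0005, -0.001, 0.094], "angular": [0, 0, 0], "hand": 50}, {"dp": [0.0005, -0.001, 0.099], "angular": [0, 0, 0], "hand": 50}, {"dp": [0.0005, -0.001, 0.1], "angular": [0, 0, 0], "hand": 50}, {"dp": [0.0005, -0.001, 0.1], "angular": [0, 0, 0], "hand": 50}, {"dp": [0.0005, -0.001, 0.1], "angular": [0, 0, 0], "hand": 50}, {"dp": [0.0005, -0.001, 0.1], "angular": [0, 0, 0], "hand": 50}, {"dp": [0.0005, -0.001, 0.1], "angular": [0, 0, 0], "hand": 50}])

```text
t: 19.52
tcp_pos: [538.2, -289.2, 239.4]
tcp_rot: [[-1.0, -0.015, -0.001], [-0.015, 1.0, 0.0], [0.001, 0.0, -1.0]]
ft_force: [0.9, 0.2, -2.1]
finger_gap: 57.5
gripper_force: 20.0
```

```bash
python3 - <<'E'
from look import *
s,c=look("c5",(215,150,130,150),(150,160,45,100))
print(s["tcp_pos"],s["ft_force"],s["finger_gap"])
for nm,p in (("mid",(536.8,-287.5,162)),("rim",s["tcp_pos"]-[0,0,57.4])):
    a=ring(c,p);print(nm,a.min(0),a.max(0))
E
```

```text
[ 538.191 -289.158  239.379] [ 0.911  0.157 -2.055] 57.4789576204514
mid [243.394 195.437] [324.236 271.402]
rim [237.548 204.797] [325.266 285.981]
```

View pics/c5.png

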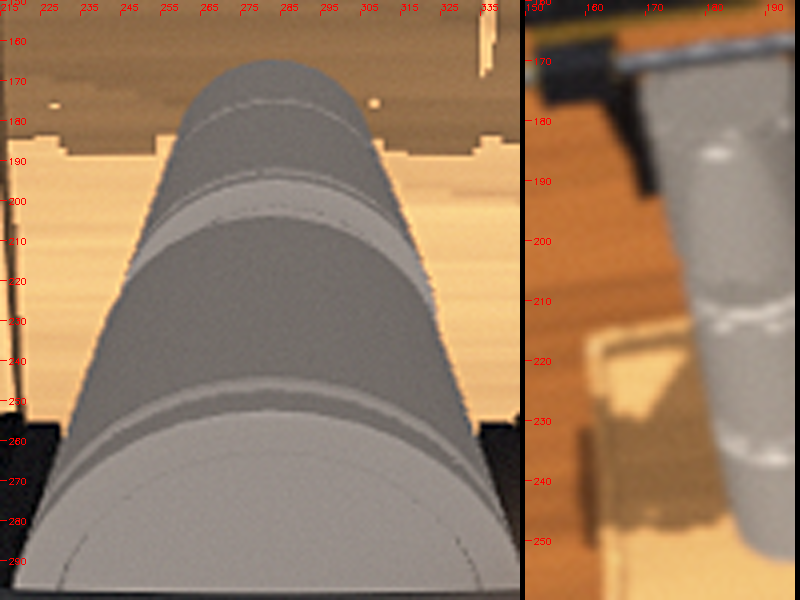

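>>> play_rows(targets=[{"dp": [0.001, 0.0014, 0.002], "angular": [0, 0, 0], "hand": 50}, {"dp": [0.001, 0.0014, 0.005], "angular": [0, 0, 0], "hand": 50}, {"dp": [0.001, 0.0014, 0.008], "angular": [0, 0, 0], "hand": 50}, {"dp": [0.001, 0.0014, 0.011], "angular": [0, 0, 0], "hand": 50}, {"dp": [0.001, 0.0014, 0.0135], "angular": [0, 0, 0], "hand": 50}, {"dp": [0.001, 0.0014, 0.0155], "angular": [0, 0, 0], "hand": 50}, {"dp": [0.001, 0.0014, 0.0165], "angular": [0, 0, 0], "hand": 50}, {"dp": [0.001, 0.0014, 0.0165], "angular": [0, 0, 0], "hand": 50}, {"dp": [0.001, 0.0014, 0.0165], "angular": [0, 0, 0], "hand": 50}], squeeze=10)

```text
t: 20.37
tcp_pos: [536.9, -287.6, 222.2]
tcp_rot: [[-1.0, -0.015, -0.002], [-0.015, 1.0, 0.0], [0.002, 0.0, -1.0]]
ft_force: [-0.0, 0.8, -3.0]
finger_gap: 57.7
gripper_force: 10.0
```

>>> play_rows(targets=[{"dp": [0, 0, 0.0005], "angular": [0, 0, 0], "hand": 50}, {"dp": [0, 0, 0.001], "angular": [0, 0, 0], "hand": 50}, {"dp": [0, 0, 0.001], "angular": [0, 0, 0], "hand": 50}])

```text
t: 20.62
tcp_pos: [536.9, -287.6, 221.2]
tcp_rot: [[-1.0, -0.015, -0.002], [-0.015, 1.0, 0.001], [0.002, 0.001, -1.0]]
ft_force: [-0.7, 0.0, -1.7]
finger_gap: 57.2
gripper_force: 10.0
```

>>> play_rows(targets=[{"dp": [0, 0, 0.0005], "angular": [0, 0, 0], "hand": 50}, {"dp": [0, 0, 0.001], "angular": [0, 0, 0], "hand": 50}, {"dp": [0, 0, 0.001], "angular": [0, 0, 0], "hand": 50}])

```text
t: 20.87
tcp_pos: [536.8, -287.5, 220.1]
tcp_rot: [[-1.0, -0.015, -0.002], [-0.015, 1.0, 0.001], [0.002, 0.001, -1.0]]
ft_force: [-0.3, -0.4, -1.4]
finger_gap: 57.3
gripper_force: 10.0
```

>>> play_rows(targets=[{"dp": [-0.0003, 0, 0.0005], "angular": [0, -0.1, 0], "hand": 50}, {"dp": [-0.0003, 0, 0.001], "angular": [0, -0.1, 0], "hand": 50}, {"dp": [-0.0003, 0, 0.001], "angular": [0, -0.1, 0], "hand": 50}])

```text
t: 21.12
tcp_pos: [537.2, -287.6, 219.4]
tcp_rot: [[-1.0, -0.015, -0.0], [-0.015, 1.0, 0.0], [0.0, 0.0, -1.0]]
ft_force: [0.1, 0.6, 0.1]
finger_gap: 56.9
gripper_force: 10.0
```

>>> play_rows(targets=[{"dp": [0, 0, 0.0005], "angular": [0, 0, 0], "hand": 50}, {"dp": [0, 0, 0.0007], "angular": [0, 0, 0], "hand": 50}, {"dp": [0, 0, 0.0007], "angular": [0, 0, 0], "hand": 50}])

```text
t: 21.37
tcp_pos: [537.4, -287.7, 219.4]
tcp_rot: [[-1.0, -0.015, 0.001], [-0.015, 1.0, 0.0], [-0.001, 0.0, -1.0]]
ft_force: [-1.9, 0.5, 6.4]
finger_gap: 57.5
gripper_force: 10.0
```

Contact at about 6 to 8 N. I'll ease off slightly and release.

>>> play_rows(targets=[{"dp": [0, 0, -0.0003], "angular": [0, 0, 0], "hand": 50}, {"dp": [0, 0, -0.0005], "angular": [0, 0, 0], "hand": 65}, {"dp": [0, 0, -0.0005], "angular": [0, 0, 0], "hand": 67}, {"dp": [0, 0, -0.0005], "angular": [0, 0, 0], "hand": 70}, {"dp": [0, 0, -0.0005], "angular": [0, 0, 0], "hand": 75}, {"dp": [0, 0, -0.0005], "angular": [0, 0, 0], "hand": 80}, {"dp": [0, 0, -0.0005], "angular": [0, 0, 0], "hand": 85}, {"dp": [0, 0, -0.0005], "angular": [0, 0, 0], "hand": 85}, {"dp": [0, 0, -0.0005], "angular": [0, 0, 0], "hand": 85}])

```text
t: 22.12
tcp_pos: [537.1, -287.6, 218.9]
tcp_rot: [[-1.0, -0.015, -0.001], [-0.015, 1.0, 0.001], [0.001, 0.001, -1.0]]
ft_force: [-0.1, 0.7, -0.1]
finger_gap: 73.0
gripper_force: 0.0
```

```bash
python3 - <<'E'
from look import *
s,c=look("c6",(215,150,130,150),(150,160,45,100))
print(s["tcp_pos"],s["ft_force"],s["finger_gap"])
for nm,p in (("mid",(536.5,-287.3,162)),("top",(536.5,-287.3,240))):
    a=ring(c,p);print(nm,a.min(0),a.max(0))
E
```

```text
[ 537.128 -287.557  218.945] [-0.097  0.68  -0.112] 72.96216713914482
mid [237.759 203.936] [325.744 285.423]
top [215.805 253.663] [347.098 362.072]
```

View pics/c6.png

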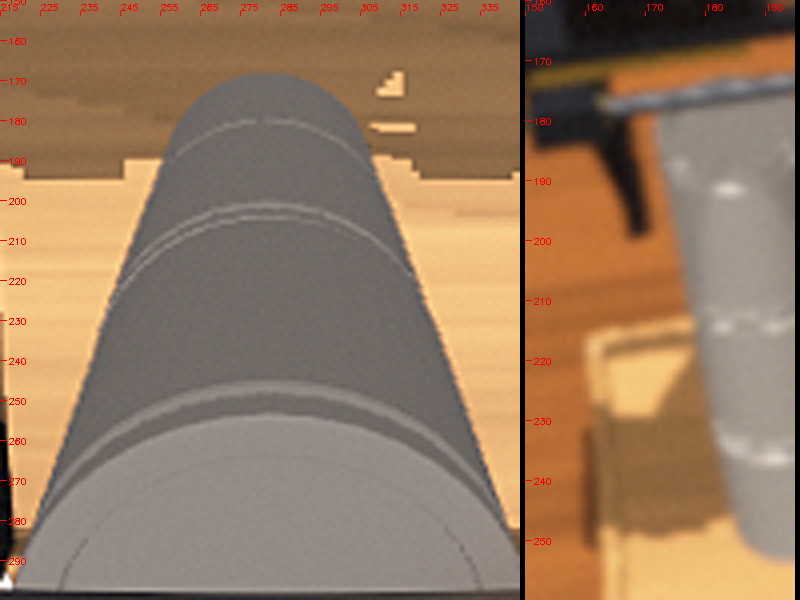

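Both joints look square: there is only a thin crescent, under 1 mm, at about (280,204), and the sides are continuous. I'll withdraw straight up and hand in.

>>> play_rows(targets=[{"dp": [0, 0, 0], "angular": [0, 0, 0], "hand": 100}, {"dp": [0, 0, 0], "angular": [0, 0, 0], "hand": 100}, {"dp": [0, 0, -0.005], "angular": [0, 0, 0], "hand": 100}, {"dp": [0, 0, -0.015], "angular": [0, 0, 0], "hand": 100}, {"dp": [0, 0, -0.03], "angular": [0, 0, 0], "hand": 100}, {"dp": [0, 0, -0.045], "angular": [0, 0, 0], "hand": 100}, {"dp": [0, 0, -0.06], "angular": [0, 0, 0], "hand": 100}, {"dp": [0, 0, -0.075], "angular": [0, 0, 0], "hand": 100}, {"dp": [0, 0, -0.08], "angular": [0, 0, 0], "hand": 100}, {"dp": [0, 0, -0.08], "angular": [0, 0, 0], "hand": 100}, {"dp": [0, 0, -0.08], "angular": [0, 0, 0], "hand": 100}])

```text
t: 23.13
tcp_pos: [537.2, -287.6, 299.0]
tcp_rot: [[-1.0, -0.015, -0.0], [-0.015, 1.0, 0.001], [0.0, 0.001, -1.0]]
ft_force: [0.2, 0.7, 0.3]
finger_gap: 87.3
gripper_force: 0.0
```

```bash
python3 -c "
from cell import bot
print(bot.sign_off())"
```

```text
the job is handed in; nothing more can be done
None
```

Both board pots are stacked mouth down on the tray pot and released, each joint within about 1 mm by the wrist camera before I withdrew, and I handed the job in at about 23 s; sign-off gave no verdict.

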